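# Half-light check of a varnish bottle

### The arm

A 6-joint arm with a two-finger parallel gripper is mounted at the origin on the work surface. World frame = base frame: x ahead of the robot, y to its left, z up, the work surface at z = 0. Lengths are in m, angles in rad, forces in N, time in s.
With the tool pointing down it reaches from about 0.25 to 0.725 m from the base axis. Payload 9.7 kg.
Tool frame: the origin (TCP) lies at the very end of the fingers, on their centre line; the grasp point (between the pads) lies 19 mm behind it; z points along the fingers, y is the direction in which the jaws open and shut (so a half turn about z gives the same grasp; the last joint's range is limited). The gripper opens to 85 mm and grips with 20 to 120 N. Pads are 22 mm wide; open, the fingers measure 114 mm over their backs; the gripper's body (76 mm by 85 mm) begins 54 mm behind the grasp point. The pads swing forward as they close: fully open they stand 13 mm farther back than shut.
Start: joints at [-1.297, 0.087, 0.176, 1.66, 0, 1.571], TCP at [0.149, -0.53, 0.231] pointing down, gripper open.
Joint ranges: [-3.13, 3.13], [-0.85, 1.81], [-1.15, 1.24], [-2.2, 2.28], [-1.44, 1.52], [-3.14, 3.14]. Speed limits (rad/s): [2.22, 2.22, 2.57, 3.14, 3.14, 3.14].

### API

Orientations are given as a unit quaternion [x, y, z, w].
In Python, from cell import r, effector, kin, read_camera, look_for, masks_of, landmark_of gives the robot as it stands. Calls block until the motion is done:
- r.reach(position, orientation): joint-space move of the TCP to a pose.
- r.servo_line(position, orientation=None, feed=0.15): straight line of the TCP; orientation=None keeps the orientation; feed is the mean speed in m/s.
- r.goto_joints(angles): joint-space move.
- effector.set_gripper(opening, force=None): finger opening in m; force is the grip in N (None keeps the last); returns when the fingers have stopped.
- r.wait(seconds).
- kin.ik(position, orientation): joint angles nearest the present ones, or None.
- r.state(): the state.
- read_camera(name): name is "side" or "top" or "wrist"; returns a dict with "frame" (400x640x3 uint8, red, green, blue), "fx", "fy", "cx", "cy" (pixels), "T" (4x4, takes a point from camera to world coordinates). Camera axes: x right, y down, z forward; pixel columns grow to the right and rows downward; lengths in m; the calibration is good to about 2 mm. The wrist camera is an equidistant fisheye: a pixel r from the principal point sees the ray r / f radians off the axis. A picture is of the moment at which its call begins. There is no depth.
A pose or a line that the arm cannot do raises r.MotionError and nothing moves.
- r.job_done(): hands the job in, once; it reports no verdict.
Trained networks look in a picture, given as the dict that the camera call returned (one of the last four; its "shot" number tells which), for a name from the list of things; names that differ only in an ending like _2 or _b are one class to them, and where a whole thing is asked for, a point or a joint stands for the part that bears it (a point fixed in the world has none). Each returns a list of dicts, best first, with "p" (0 to 1); they miss things now and then, are a little off and sometimes report something else, mostly with a low value. They report only what shows in the picture. A call takes as long as a camera call.
- look_for(thing, picture): "box" ([left, top, right, bottom] as shares, 0 to 1, of the picture: columns of its width, rows of its height, round what is visible of it).
- masks_of(thing, picture): "pixels" (400x640 bool, what is visible of it) and "box" ([left, top, right, bottom] as shares, 0 to 1, of the picture: columns of its width, rows of its height, round what is visible of it).
- landmark_of(thing, picture): "point" ([row, column] as shares, 0 to 1, of the picture: columns of its width, rows of its height: a listed point, or the origin of a listed thing).
The state is a dict: "time_s": time; "joints": joint angles; "qd": joint speeds; "tau": joint torques, N m; "tool_pos": TCP position; "ee_rot": TCP orientation; "contact_force": force on the tool from outside, world axes, zero at the start; "torque": the same for the moment, N m; "finger_gap": finger opening in m.
Only numpy, scipy, OpenCV 4.12 (cv2) and the standard library are available. Lean on these libraries where they do the work, as an engineer would, in place of code of your own. Each camera call takes 0.05 s, during which the arm holds its last target.

### The job

Stand the small narrow-necked varnish bottle (the shorter of the two with a neck) upright on the round stage in front of the viewing lamp's window and let go of it, with the shutter still shut and without tipping it over. Then slide the lamp's sprung shutter half-way open by its black tab and keep holding it there: it springs shut if let go, so finish while holding it at half travel. Leave the other things on the counter where they are.

Things in the scene. Friction and masses are not known exactly. Their poses are not given: they have to be found in the camera images.
- lamp: Fixed viewing lamp: grey housing 100 (x) x 240 (y) mm, top 130 mm above the counter, on a base plate 8 mm thick reaching 200 mm along lamp +x. Origin on the counter under the housing's centre. +x points out of the pale window (away from the robot, turned up to 17 degrees either way); the shutter opens towards +y. Ticks on the housing's top: tab's place when shut, half open (longest tick), open
- stage (a point): Centre of the top face of the round aluminium stage, a flat disc 100 mm across on the base plate, 14 mm above the counter, 140 mm ahead of the lamp's origin along lamp +x and 84 mm from the shutter. Axes parallel to the lamp's
- shutter (a joint): Travel of the sprung shutter, in m: 0 shut (as it starts), 0.070 fully open at the stop, 0.035 half-way. A dark steel plate 90 mm wide, 108 mm high, sliding level along lamp +y (to the robot's left) in front of the window. Its spring pulls it shut with 2.4 N when shut, 6.6 N at half travel, 10.8 N fully open (120 N/m)
- tab (a point): Centre of the shutter's black tab, an upright block 20 x 20 mm, 46 mm high (132 to 178 mm above the counter), standing free above the housing's top and moving with the shutter; centre 155 mm above the counter and, when shut, 54 mm along lamp +x from the lamp's origin. Can be pinched from above. Axes parallel to the lamp's
- bottle_mid (a point): Centre (59 mm above its foot) of the small amber varnish bottle, standing upright on the counter left or right of the lamp, in one of four places shared with the tall bottle, jar and tin. 118 mm high, body 54 mm across up to 64 mm high, narrowing to a 22 mm neck at 82 mm, black cap 30 mm across from 90 to 118 mm high. z up along the bottle. 0.11 to 0.23 kg
- bottle: The same small bottle; origin at the centre of its foot
- tall_bottle: Bystander: tall amber bottle of the same make, 160 mm high, 54 mm across; origin at the centre of its foot
- squat_jar: Bystander: squat amber jar with no neck, 64 mm high, 62 mm across; origin at the centre of its foot
- tin: Bystander: plain metal can, 85 mm high, 60 mm across; origin at the centre of its foot
- brush_pot: Bystander: white pot 100 mm high, 84 mm across, with brushes up to about 220 mm high; origin at the centre of its foot
- palette_knife: Bystander: palette knife 200 mm long, lying flat
- flat_brush: Bystander: flat brush 200 mm long, lying flat
- eraser: Bystander: white eraser 60 x 26 x 16 mm, lying flat

How it is judged:
On the way, in this order (a step that is already met when the one before it is completed fails the run):
1. the small bottle stands upright on the stage, released, with the shutter still shut (horizontal distance between bottle_mid and stage below 0.022 m and angle between bottle_mid's own z axis and vertical below 0.08 rad and z of bottle_mid in the frame of stage between 0.054 and 0.064 m and contact force between bottle and the arm below 0.1 N and contact force between bottle and the fingers below 0.1 N and linear speed of bottle below 0.03 m/s and value of joint shutter below 0.006 m), for 0.2 s.
2. the fingers hold the shutter at half travel, the bottle still on the stage (horizontal distance between bottle_mid and stage below 0.022 m and angle between bottle_mid's own z axis and vertical below 0.08 rad and z of bottle_mid in the frame of stage between 0.054 and 0.064 m and contact force between bottle and the arm below 0.1 N and contact force between bottle and the fingers below 0.1 N and linear speed of bottle below 0.03 m/s and value of joint shutter between 0.028 and 0.042 m and contact force between the fingers and shutter above 2 N and velocity of joint shutter between -0.02 and 0.02 m/s and contact force between shutter and bottle below 0.1 N), for 0.3 s.
At the end, for the whole second after the job is handed in: The small bottle stands upright (within 0.08 rad), untouched and still, its centre within 22 mm of the stage's centre (whole foot on the disc); the fingers hold the shutter still at 28 to 42 mm of its 70 mm travel, with more than 2 N, and the bottle does not prop it (all of step 2); the arm keeps its last pose, push and grip.
It fails at once if the small bottle is tipped over (angle between bottle_mid's own z axis and vertical above 0.7 rad).
It fails at once if another thing on the counter is pushed more than 30 mm from its place (distance of any of tall_bottle, squat_jar, tin, brush_pot, palette_knife, flat_brush, eraser from where it was at the start of the episode above 0.03 m).
It fails at once if another bottle, jar, tin or pot is knocked over (angle between any of tall_bottle, squat_jar, tin, brush_pot's own z axis and vertical above 0.6 rad).
It also fails if it takes over 56 s, if anything falls off the work surface, if the arm or the gripper's body presses on something with over 40 N, if the wrist force passes 120 N, or if a joint passes its speed limit or range.

## Working session

There is one attempt and no reset: what is moved stays moved. The work goes in short steps, each a Python script; the robot and the scene stay as the last script left them, time stands still between calls to the robot, and variables do not carry over. Pictures are saved under pics/ and viewed, and the job is handed in when it is done.

```bash
ls; mkdir -p pics; python3 - <<'E'
from cell import *
import cv2,numpy as np
for n in ["top","side"]:
    p=read_camera(n); cv2.imwrite(f"pics/{n}0.png",p["frame"][:,:,::-1])
    print(n,p["fx"],p["fy"],p["cx"],p["cy"],np.round(p["T"],3).tolist())
    for t in ["lamp","stage","tab","bottle","bottle_mid","tall_bottle","squat_jar","tin","brush_pot"]:
        l=landmark_of(t,p)
        print(t,[(round(d["p"],2),np.round(np.array(d["point"])*[400,640],1).tolist()) for d in l[:3]])
print(r.state())
E
```

```text
pics
top 501.7111148134939 501.7111148134939 326.5216895427468 197.9544052691897 [[0.006, -0.991, 0.133, 0.334], [-1.0, -0.008, -0.014, 0.013], [0.015, -0.133, -0.991, 1.737], [0.0, 0.0, 0.0, 1.0]]
lamp [(0.67, [227.9, 319.8])]
stage [(0.73, [232.6, 218.1]), (0.65, [191.1, 322.8]), (0.47, [239.2, 425.5])]
tab [(0.52, [209.8, 321.4])]
bottle [(0.54, [242.1, 426.5])]
bottle_mid [(0.73, [183.0, 233.5]), (0.57, [234.5, 432.2])]
tall_bottle [(0.57, [183.4, 234.0])]
squat_jar [(0.69, [190.8, 408.4]), (0.56, [247.9, 459.1])]
tin [(0.67, [233.2, 220.3])]
brush_pot [(0.77, [174.4, 447.1])]
side 505.1136452186935 505.1136452186935 323.29459194298875 198.19428052680047 [[-0.927, -0.293, 0.236, 0.149], [-0.376, 0.725, -0.577, 0.986], [-0.002, -0.623, -0.782, 1.449], [0.0, 0.0, 0.0, 1.0]]
lamp [(0.53, [208.9, 314.7])]
stage [(0.76, [210.5, 314.9]), (0.37, [160.8, 385.2])]
tab [(0.67, [196.7, 333.6])]
bottle [(0.83, [160.4, 388.0]), (0.28, [141.3, 401.8])]
bottle_mid [(0.81, [145.2, 383.3]), (0.39, [157.7, 386.0])]
tall_bottle [(0.92, [282.3, 267.4])]
squat_jar [(0.8, [156.7, 340.1]), (0.63, [194.6, 334.2])]
tin [(0.76, [315.7, 316.0]), (0.58, [134.1, 340.5])]
brush_pot [(0.89, [132.7, 340.3])]
{'time_s': 1.0, 'joints': array([-1.29700452e+00,  8.68809168e-02,  1.75905461e-01,  1.65981076e+00,
       -1.76666351e-05,  1.57079204e+00]), 'qd': array([ 3.20649929e-05,  1.25378191e-03,  2.31880423e-03, -1.30250003e-03,
       -8.00752451e-04, -3.10456431e-04]), 'tau': array([-1.48751868e-03, -5.20117736e+01,  4.64858794e+01,  2.05869954e-03,
       -9.47241006e-05,  2.51917974e-06]), 'tool_pos': array([ 0.14870445, -0.52950862,  0.23129747]), 'ee_rot': array([ 9.90644088e-01,  1.36470844e-01, -8.06104438e-06,  6.21168015e-06]), 'contact_force': array([ 1.57047501,  0.14813041, -0.40621929]), 'torque': array([ 0.02159263, -0.01141443,  0.00705001]), 'finger_gap': 0.08536165895897259}
```

View pics/top0.png

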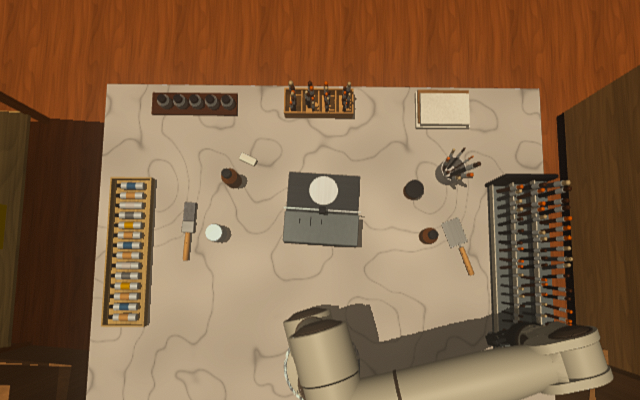

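View pics/side0.png

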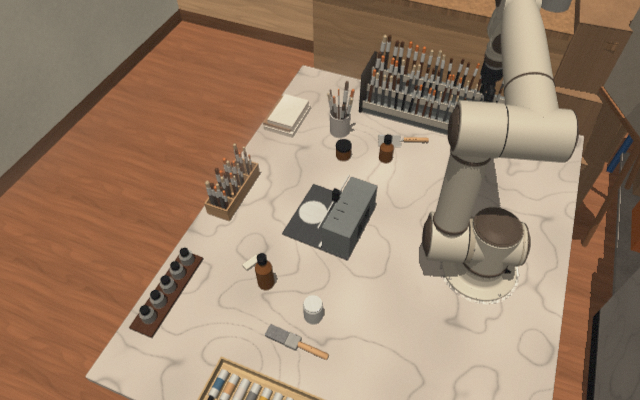

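```bash
python3 - <<'E'
import cv2
a=cv2.imread("pics/top0.png")[140:270,200:480]; cv2.imwrite("pics/top0z.png",cv2.resize(a,None,fx=2.8,fy=2.8,interpolation=2))
a=cv2.imread("pics/side0.png")[120:330,240:450]; cv2.imwrite("pics/side0z.png",cv2.resize(a,None,fx=2.8,fy=2.8,interpolation=2))
E
```

```text
(no output)
```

View pics/top0z.png

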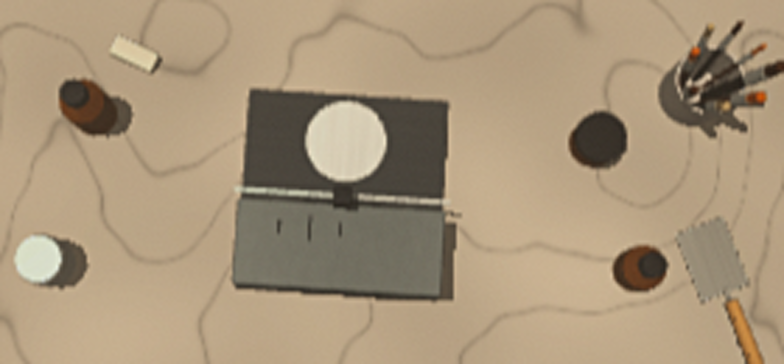

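View pics/side0z.png

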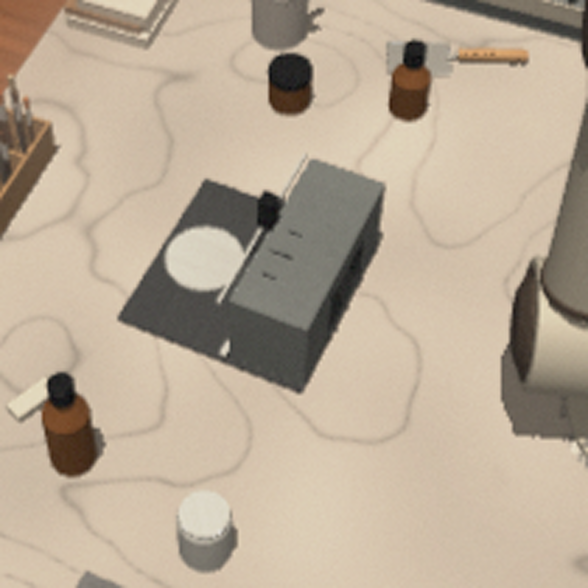

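```bash
cat > h.py <<'E'
from cell import *
import cv2,numpy as np
from scipy.spatial.transform import Rotation as R
def px2w(p,row,col,z):
    T=np.array(p["T"]); d=T[:3,:3]@np.array([(col-p["cx"])/p["fx"],(row-p["cy"])/p["fy"],1.])
    o=T[:3,3]; return o+d*(z-o[2])/d[2]
def w2px(p,w):
    T=np.array(p["T"]); c=T[:3,:3].T@(np.array(w)-T[:3,3]); return p["fy"]*c[1]/c[2]+p["cy"],p["fx"]*c[0]/c[2]+p["cx"]
E
python3 - <<'E'
from h import *
P={n:read_camera(n) for n in ["top","side"]}
for n,p in P.items():
    f=p["frame"].astype(int)
    # stage: bright, connected comp near estimate
    est={"top":(190,323),"side":(212,313)}[n]
    m=(f.min(2)>185).astype(np.uint8)
    k,lab,st,ce=cv2.connectedComponentsWithStats(m)
    l=lab[est]; print(n,"stage px",st[l],ce[l], px2w(p,ce[l][1],ce[l][0],.014).round(4))
    for t,z in [("tab",.155),("bottle",.059)]:
        for d in masks_of(t,p)[:2]:
            ys,xs=np.nonzero(d["pixels"]); print(t,round(d["p"],2),len(xs),xs.min(),xs.max(),ys.min(),ys.max(),px2w(p,ys.mean(),xs.mean(),z).round(4))
    # black cap
    for nm,est,z in [("cap",{"top":(234,433),"side":(140,388)}[n],.104),("tab",{"top":(209,323),"side":(195,336)}[n],.155)]:
        y,x=est; sub=f[y-10:y+11,x-10:x+11].max(2)<60
        k,lab,st,ce=cv2.connectedComponentsWithStats(sub.astype(np.uint8)); 
        i=1+np.argmax(st[1:,4]); c=ce[i]+[x-10,y-10]; print(nm,st[i],c,px2w(p,c[1],c[0],z).round(4))
top=P["top"]
# housing top corners from zoom: front-left(235,193?) back-left(234,286) back-right(440,298) front-right(444,206)
for c in [(237,196),(234,286),(440,298),(444,206)]:
    print(px2w(top,c[1]/2.8+140,c[0]/2.8+200,.13).round(4))
for c in [(250,89),(448,102)]: print("plate",px2w(top,c[1]/2.8+140,c[0]/2.8+200,.008).round(4))
E
```

```text
top stage px [     0      0    640    400 255716] [319.58142627 199.4720784 ] [0.5593 0.0132 0.014 ]
bottle 0.65 277 419 437 226 244 [ 0.4365 -0.3503  0.059 ]
cap [ 5  6 10  9 63] [432.58730159 234.26984127] [ 0.4361 -0.3564  0.104 ]
tab [ 6  7  9  9 54] [322.62962963 210.14814815] [0.5069 0.0032 0.155 ]
side stage px [300 202  27  21 431] [312.4199536  211.74013921] [ 5.944e-01 -2.000e-04  1.400e-02]
tab 0.58 94 332 340 188 202 [0.507  0.0034 0.155 ]
bottle 0.72 279 379 393 135 162 [ 0.4334 -0.3449  0.059 ]
cap [ 6  5  8 10 63] [387.42857143 139.42857143] [ 0.4375 -0.3564  0.104 ]
tab [ 6  4  8 14 86] [335.25581395 195.09302326] [0.5076 0.0054 0.155 ]
[0.5091 0.1253 0.13  ]
[0.406  0.1269 0.13  ]
[ 0.3939 -0.108   0.13  ]
[ 0.4994 -0.1128  0.13  ]
plate [0.6569 0.1199 0.008 ]
plate [ 0.6426 -0.1277  0.008 ]
```

```bash
python3 - <<'E'
from h import *
p=read_camera("top"); f=p["frame"].astype(int)
sub=f[170:205,300:345].min(2)
for th in (170,190,205):
    k,lab,st,ce=cv2.connectedComponentsWithStats((sub>th).astype(np.uint8)); l=lab[20,23]
    c=ce[l]+[300,170]; print(th,st[l],c,px2w(p,c[1],c[0],.014).round(4))
c=(346/2.8+200,141/2.8+140); print(px2w(p,c[1],c[0],.014).round(4))
print("pot",px2w(p,174,447,.0),px2w(p,190,413,.03))
for yaw in (-.05,-.05+np.pi):
    q=(R.from_euler('z',yaw)*R.from_euler('x',np.pi)).as_quat()
    for pos in ([.4365,-.3555,.24],[.4365,-.3555,.085],[.594,-.0005,.27],[.594,-.0005,.1],[.507,.0035,.25],[.509,.0385,.146]):
        s=kin.ik(pos,q); print(pos,None if s is None else np.round(s,2))
E
```

```text
170 [ 10   7  28  27 589] [323.07809847 190.03225806] [0.5925 0.0013 0.014 ]
190 [   0    0   45   35 1572] [322.02035623 186.99300254] [0.6031 0.005  0.014 ]
205 [   0    0   45   35 1575] [322. 187.] [0.6031 0.0051 0.014 ]
[ 5.914e-01 -4.000e-04  1.400e-02]
pot [ 0.65542357 -0.43564942  0.        ] [ 0.59279049 -0.30875694  0.03      ]
[0.4365, -0.3555, 0.24] [-0.68  0.12  0.23  1.68  0.    2.51]
[0.4365, -0.3555, 0.085] [-0.68  0.11 -0.08  1.38  0.    2.51]
[0.594, -0.0005, 0.27] [-0.    0.22  0.4   1.75  0.   -3.09]
[0.594, -0.0005, 0.1] [-0.    0.18  0.03  1.42  0.   -3.09]
[0.507, 0.0035, 0.25] [ 0.01 -0.01  0.11  1.69  0.   -3.08]
[0.509, 0.0385, 0.146] [ 0.08 -0.02 -0.1   1.49  0.   -3.02]
[0.4365, -0.3555, 0.24] [-0.68  0.12  0.23  1.68  0.   -0.63]
[0.4365, -0.3555, 0.085] [-0.68  0.11 -0.08  1.38  0.   -0.63]
[0.594, -0.0005, 0.27] [-0.    0.22  0.4   1.75  0.    0.05]
[0.594, -0.0005, 0.1] [-0.    0.18  0.03  1.42  0.    0.05]
[0.507, 0.0035, 0.25] [ 0.01 -0.01  0.11  1.69  0.    0.06]
[0.509, 0.0385, 0.146] [ 0.08 -0.02 -0.1   1.49  0.    0.13]
```

```bash
cat >> h.py <<'E'
YAW=-.05
Q=(R.from_euler('z',YAW+np.pi)*R.from_euler('x',np.pi)).as_quat()
def show():
    s=r.state(); print(round(s["time_s"],2),np.round(s["tool_pos"],4),"F",np.round(s["contact_force"],2),"gap",round(s["finger_gap"],4))
E
python3 - <<'E'
from h import *
r.reach([.4365,-.3560,.20],Q); show()
p=read_camera("wrist"); cv2.imwrite("pics/w1.png",p["frame"][:,:,::-1])
E
```

```text
3.26 [ 0.4363 -0.3563  0.2001] F [ 0.19 -0.29  0.97] gap 0.0856
```

View pics/w1.png

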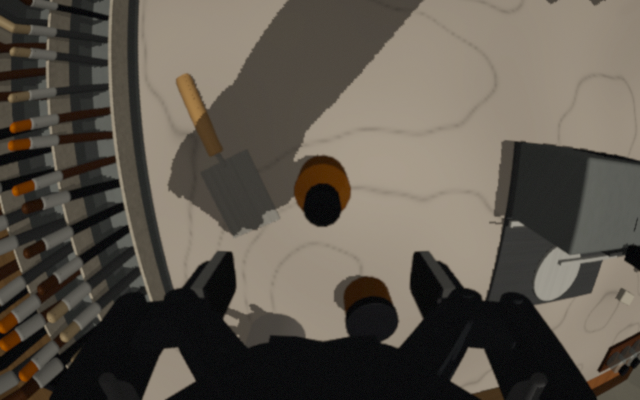

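```bash
cat >> h.py <<'E'
def fish2w(p,row,col,z):
    v=np.array([(col-p["cx"])/p["fx"],(row-p["cy"])/p["fy"]]); th=np.hypot(*v)
    T=np.array(p["T"]); d=T[:3,:3]@np.append(v/th*np.sin(th),np.cos(th)); o=T[:3,3]; return o+d*(z-o[2])/d[2]
E
python3 - <<'E'
from h import *
p=read_camera("wrist"); f=p["frame"].astype(int)
sub=f[160:240,290:355].max(2)<45
k,lab,st,ce=cv2.connectedComponentsWithStats(sub.astype(np.uint8)); i=1+np.argmax(st[1:,4]); c=ce[i]+[290,160]
print(st[i],c,fish2w(p,c[1],c[0],.112).round(4),fish2w(p,c[1],c[0],.118).round(4))
# stage seen
for d in landmark_of("bottle_mid",p)[:2]:
    a=np.array(d["point"])*[400,640]; print(d["p"],a,fish2w(p,*a,.059).round(4))
E
```

```text
[  13   24   38   42 1245] [321.86104418 204.44658635] [ 0.4342 -0.3571  0.112 ] [ 0.4324 -0.357   0.118 ]
0.83 [190.4  321.92] [ 0.4361 -0.3573  0.059 ]
```

```bash
python3 - <<'E'
from h import *
r.servo_line([.4355,-.3568,.083],Q,feed=.08); show()
effector.set_gripper(0.0,force=35); show()
r.servo_line([.4355,-.3568,.235],Q,feed=.12); show()
p=read_camera("wrist"); cv2.imwrite("pics/w2.png",p["frame"][:,:,::-1])
p=read_camera("side"); cv2.imwrite("pics/s2.png",p["frame"][:,:,::-1])
E
```

```text
5.03 [ 0.4357 -0.357   0.0835] F [-0.28  0.96  0.1 ] gap 0.0852
5.58 [ 0.4356 -0.3568  0.0832] F [ 0.05 -0.22  2.07] gap 0.0294
7.0 [ 0.4353 -0.3566  0.2342] F [-0.22  0.36 -2.32] gap 0.0292
```

View pics/w2.png

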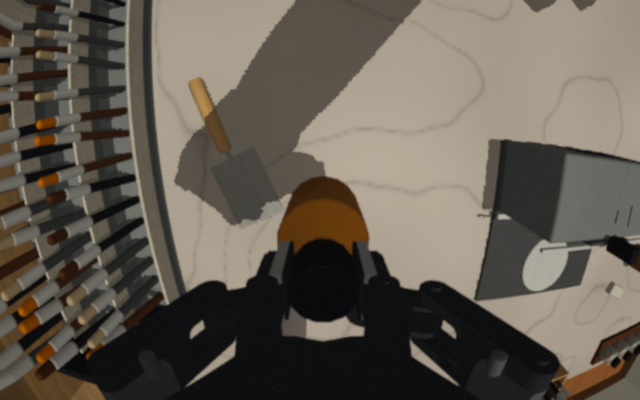

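View pics/s2.png

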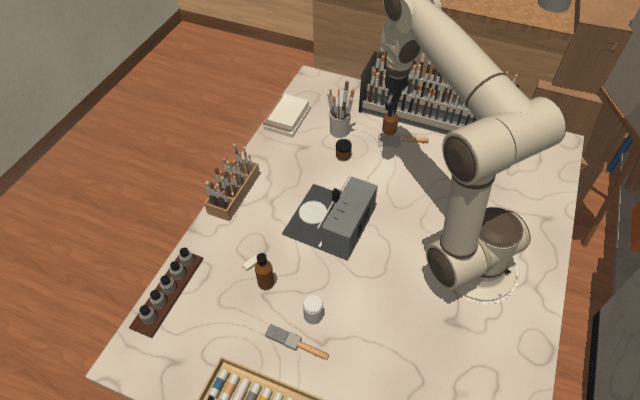

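```bash
python3 - <<'E'
from h import *
r.servo_line([.593,-.0,.24],Q,feed=.2); show()
r.servo_line([.593,-.0,.13],Q,feed=.12); show()
for n in ["wrist","top","side"]:
    p=read_camera(n); f=p["frame"]
    if n=="top": f=cv2.resize(f[140:270,230:430],None,fx=3.5,fy=3.5,interpolation=2)
    if n=="side": f=cv2.resize(f[130:270,240:440],None,fx=3.5,fy=3.5,interpolation=2)
    cv2.imwrite(f"pics/{n}3.png",f[:,:,::-1])
E
```

```text
9.2 [ 0.5928 -0.0007  0.2401] F [-0.53 -1.16 -2.45] gap 0.0285
10.27 [ 0.5934 -0.      0.131 ] F [ 0.64  0.03 -2.3 ] gap 0.029
```

View pics/wrist3.png

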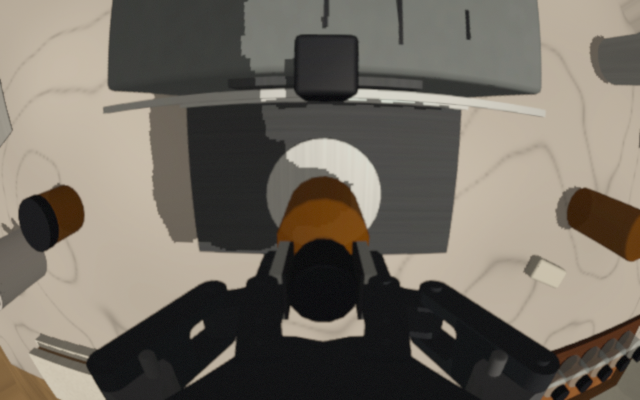

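View pics/side3.png

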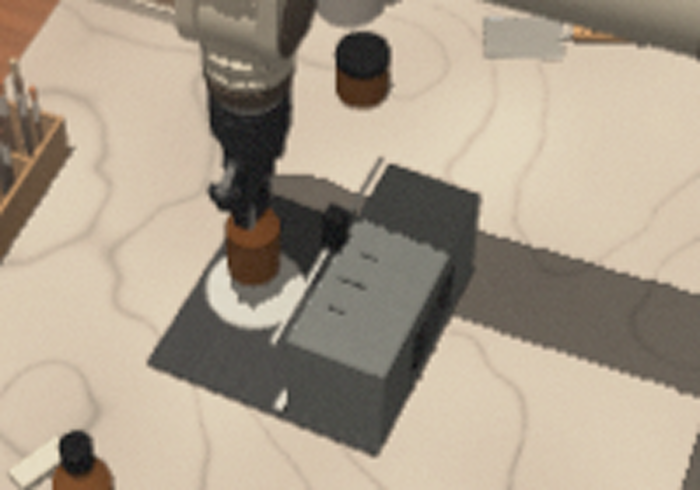

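View pics/top3.png

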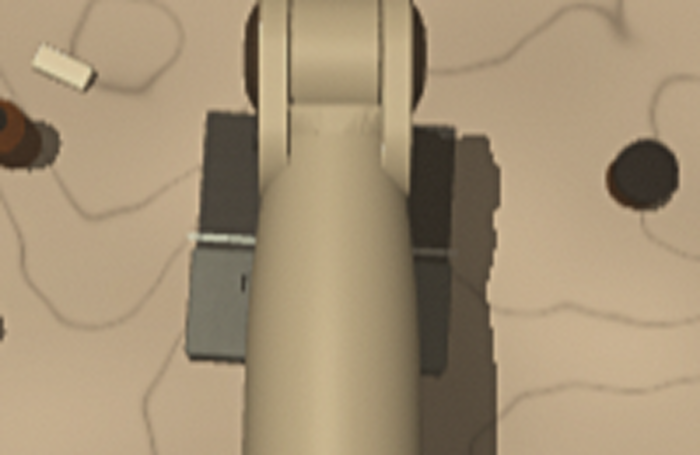

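```bash
python3 - <<'E'
from h import *
p=read_camera("wrist"); 
print("tab top ctr",fish2w(p,66,327,.178).round(4))
r.servo_line([.593,-.0,.100],Q,feed=.05); show()
z=.100
while z>.094:
    z-=.0007; r.servo_line([.593,0,z],Q,feed=.03); s=r.state()
    print(round(s["tool_pos"][2],4),s["contact_force"].round(2))
    if s["contact_force"][2]>2.5: break
p=read_camera("side"); f=cv2.resize(p["frame"][130:270,240:440],None,fx=3.5,fy=3.5,interpolation=2); cv2.imwrite("pics/s4.png",f[:,:,::-1])
E
```

```text
tab top ctr [0.5079 0.0051 0.178 ]
11.22 [ 0.5931 -0.      0.1002] F [ 0.05 -0.98 -1.44] gap 0.0291
0.0996 [-0.34  0.41 -2.41]
0.0986 [ 0.41 -0.11 -2.97]
0.0978 [-0.11  0.18 -1.98]
0.0972 [-0.03  0.39 -1.79]
0.0972 [-0.74  0.39  5.54]
```

View pics/s4.png

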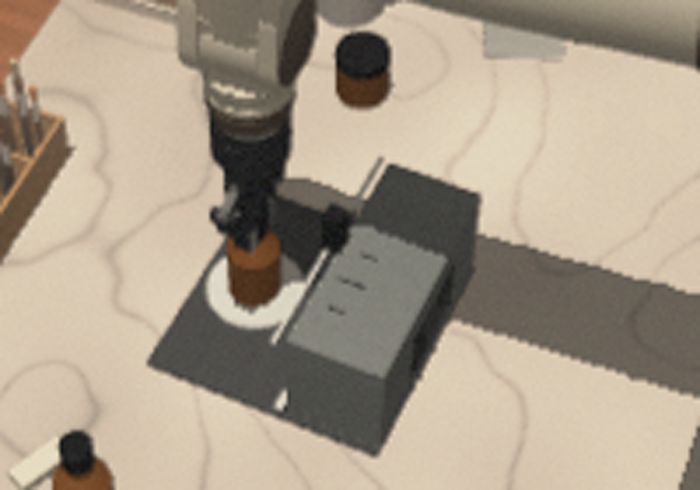

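```bash
python3 - <<'E'
from h import *
effector.set_gripper(.045); effector.set_gripper(.075); show()
r.wait(.3)
r.servo_line([.593,0,.26],Q,feed=.12); show()
r.servo_line([.507,.004,.24],Q,feed=.15); show()
for n in ["wrist","side"]:
    p=read_camera(n); f=p["frame"]
    if n=="side": f=cv2.resize(f[130:270,240:440],None,fx=3.5,fy=3.5,interpolation=2)
    cv2.imwrite(f"pics/{n}5.png",f[:,:,::-1])
    for t,z in [("bottle_mid",.073),("tab",.155),("stage",.014)]:
      for d in landmark_of(t,p)[:1]:
        a=np.array(d["point"])*[400,640]; print(n,t,round(d["p"],2),a.round(1),(fish2w if n=="wrist" else px2w)(p,*a,z).round(4))
E
```

```text
13.22 [ 0.593  -0.      0.0965] F [-0.47  1.09 -0.57] gap 0.0749
15.03 [0.5928 0.     0.2593] F [ 0.21  0.13 -0.12] gap 0.0749
15.78 [0.5074 0.004  0.2401] F [ 0.22 -0.83 -0.71] gap 0.0749
wrist bottle_mid 0.72 [259.5 326.3] [0.5931 0.0036 0.073 ]
wrist tab 0.6 [205.8 325.6] [0.5058 0.0061 0.155 ]
wrist stage 0.93 [239.1 322.6] [ 5.932e-01 -4.000e-04  1.400e-02]
side bottle_mid 0.62 [201.3 313.2] [ 0.5912 -0.0025  0.073 ]
side tab 0.42 [192.7 335. ] [ 0.5122 -0.0038  0.155 ]
side stage 0.82 [211.6 312.8] [ 0.5933 -0.0013  0.014 ]
```

View pics/wrist5.png

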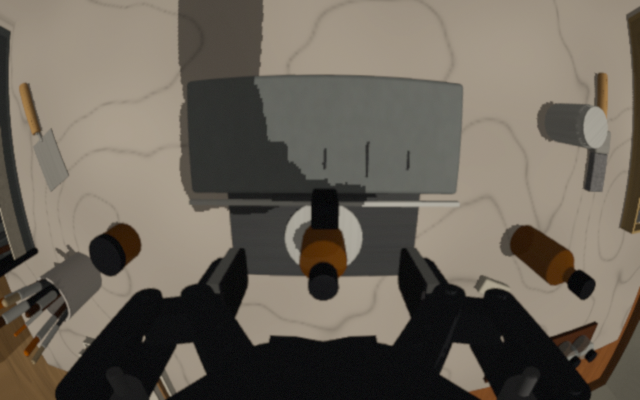

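View pics/side5.png

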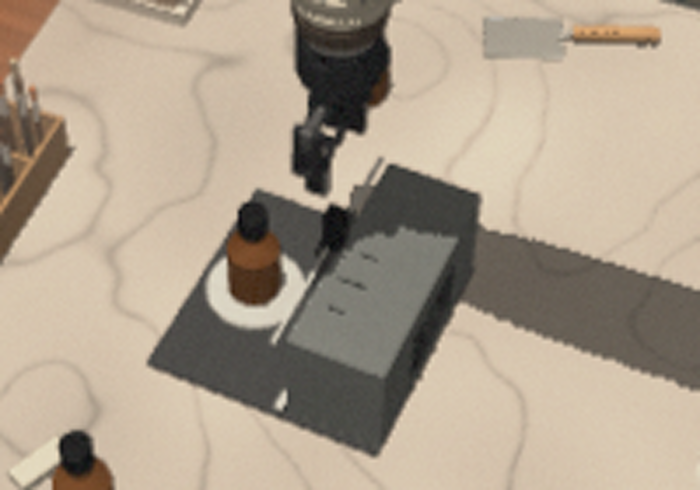

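```bash
python3 - <<'E'
from h import *
r.servo_line([.507,.0042,.148],Q,feed=.08); show()
effector.set_gripper(0.0,force=60); show()
p=read_camera("wrist"); cv2.imwrite("pics/w6.png",p["frame"][:,:,::-1])
p=read_camera("side"); f=cv2.resize(p["frame"][130:270,240:440],None,fx=3.5,fy=3.5,interpolation=2); cv2.imwrite("pics/s6.png",f[:,:,::-1])
E
```

```text
17.48 [0.5073 0.0042 0.1486] F [-0.37 -0.45 -0.55] gap 0.0752
18.02 [0.5071 0.0052 0.1484] F [-1.44  6.6   2.26] gap 0.0193
```

View pics/w6.png

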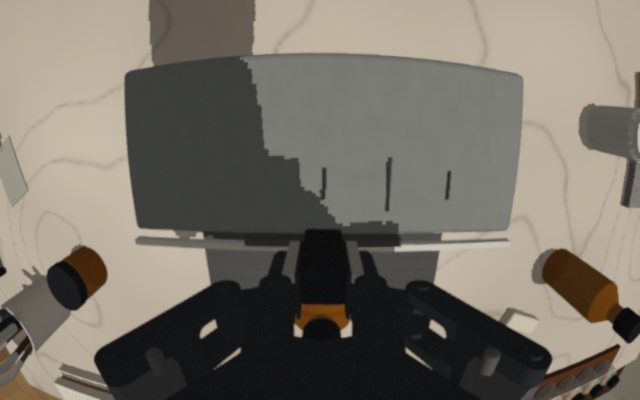

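View pics/s6.png

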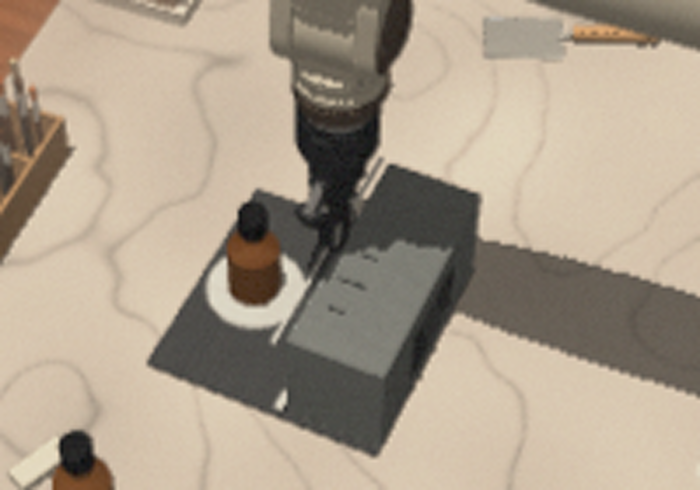

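```bash
python3 - <<'E'
from h import *
y=.0413
r.servo_line([.507+.05*.036,y,.148],Q,feed=.04); r.wait(.4); show()
for n in ["wrist","side"]:
    p=read_camera(n); f=p["frame"]
    if n=="side": f=cv2.resize(f[130:270,240:440],None,fx=3.5,fy=3.5,interpolation=2)
    cv2.imwrite(f"pics/{n}7.png",f[:,:,::-1])
show()
E
```

```text
19.59 [0.5092 0.0411 0.1484] F [ 0.64 -6.72  5.25] gap 0.0191
19.69 [0.5092 0.0411 0.1484] F [ 1.05 -7.13  4.54] gap 0.0194
```

View pics/wrist7.png

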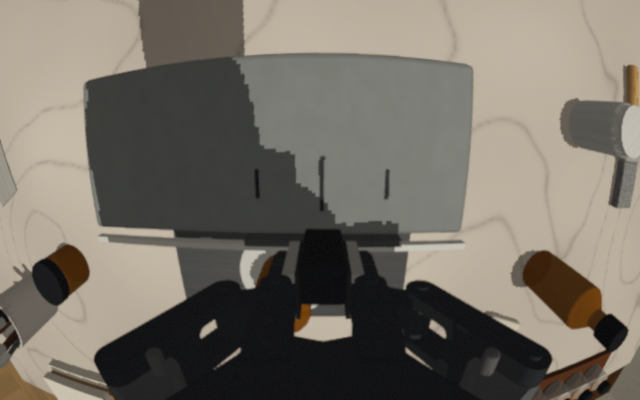

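View pics/side7.png

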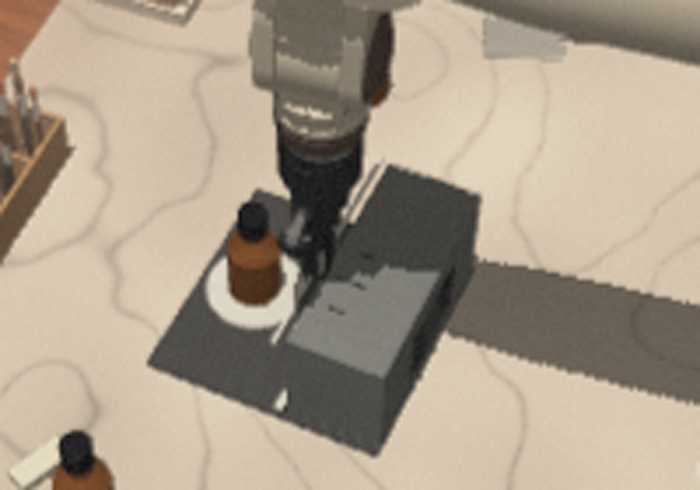

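```bash
python3 - <<'E'
from h import *
r.wait(.4); show(); r.job_done()
E
```

```text
20.09 [0.5092 0.0411 0.1484] F [ 0.68 -6.45  4.96] gap 0.0189
the job is handed in; nothing more can be done
```

I stood the small bottle on the stage with the shutter shut and let go of it. Then I pinched the black tab, slid the shutter to half travel and handed the job in at about 20 s, still holding it there.

**Bottle:** the last side view shows it upright near the middle of the disc, with the gripper clear of it. Right after release, the networks put its centre about 2–4 mm from the stage centre, well inside the 22 mm allowed.

**Shutter:** the tab lines up with the longest tick to within about 1 px (65 px is 35 mm). The tool moved 35.9 mm from the shut position. The spring pulled on the tool with about 6.5–7.1 N, where half travel should give 6.6 N. Force and position stayed steady for 0.5 s before I handed in.

**Other things:** I saw no sign of contact with anything else, but I did not measure those positions again at the end.

**Disagreement:** one low-confidence tab position from the side camera (p 0.42) was about 8 mm off the others. I ignored it, and the grip on the tab matched the other readings.

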